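# Scrape the shards of a broken jar off the tile into the sharps tray

### The arm

A 6-joint arm with a two-finger parallel gripper is mounted at the origin on a cart in front of the work surface, level with it; the furniture and walls round the work are solid. World frame = base frame: x ahead of the robot, y to its left, z up, the work surface at z = 0. Lengths are in mm, angles in rad, forces in N, time in s.
With the tool pointing down it reaches from about 300 to 875 mm from the base axis. Payload 6.4 kg.
Tool frame: the origin (TCP) lies between the finger pads, 19 mm behind the fingertips; this is the grasp point; z points along the fingers, y is the line along which they close (so a half turn about z gives the same grasp; the last joint's range is limited). The gripper opens to 88 mm and grips with 3 to 60 N. Pads are 18 mm wide; open, the fingers measure 123 mm over their backs; the gripper's body (75 mm by 187 mm) begins 45 mm behind the grasp point.
Start: joints at [-1.35, 0.181, 1.607, -0, 1.354, -0.206], TCP at [238.044, -523.427, 257.414] pointing down, gripper open.
Joint ranges: [-2.99, 2.99], [-0.89, 2.07], [0.3, 2.58], [-1.14, 4.28], [0, 2.63], [-3.12, 3.12]. Speed limits (rad/s): [2.57, 2.57, 3.01, 3.14, 3.14, 3.14].

### API

Orientations are given as a unit quaternion [w, x, y, z].
In Python, from plant import monitor, eyes, ticket gives the robot as it stands.
- The arm moves only by the shell command python3 -m crank 'ROWS'. ROWS is JSON, a list of rows, each an object of numbers: "claw": the closure, from 0 (fully open) to 1 (shut); "tx", "ty", "tz": the shift along the world's x, y, z in mm; "rx", "ry", "rz": the turn, a rotation vector about the world's x, y, z in rad. A call has 1 to 20 rows; each row shifts and turns the commanded pose from where the row before left it; what a row does not reach is not made up. A row lasts 1/10 s, in which the tool goes at most 50 mm and 8.59 degrees, less where a joint would pass 70% of its speed; a pose out of reach is approached as far as the arm can. A call is refused whole if a number of a shift passes 50 or a number of a turn 0.15, either way. A call with a gripper value outside its range is refused whole. The fingers move at their own pace and stop on an object; the grip force is fixed at half the most. Time passes only in rows, so rows that do not move let the fingers close. It gives the time, the measured TCP pose, the force, the opening and the grip force at its end, in the units of the state.
- monitor.state(): the state, without advancing time (a new reading comes with each control period).
- eyes.capture(name): name is "scene" or "top"; returns the picture (400x640x3 uint8, red, green, blue); there is no depth.
- eyes.camera_model(name): a dict with "intrinsics" (3x3 intrinsics, pixels), "dist_coeffs" ([k1, k2, p1, p2, k3] as OpenCV has them; the pictures are not rectified), "camera_from_world" (4x4, takes a point from world to camera coordinates). Camera axes: x right, y down, z forward; pixel columns grow to the right and rows downward; lengths in mm; the calibration is good to about 2 mm. A picture is of the moment at which its call begins. camera_model takes no time and is no camera call.
- ticket.job_done(): hands the job in; it is judged then, once.
Trained networks look in the newest picture that a camera, given by its name, has taken for a name from the list of things; names that differ only in an ending like _2 or _b are one class to them, and where a whole thing is asked for, a point or a joint stands for the part that bears it (a point fixed in the world has none). Each returns a list of dicts, best first, with "p" (0 to 1); they miss things now and then, are a little off and sometimes report something else, mostly with a low value. They report only what shows in the picture. A call takes as long as a camera call.
- eyes.outline_of(camera, name): "pixels" (400x640 bool, what is visible of it) and "box" ([centre column, centre row, width, height] in pixels, round what is visible of it).
The state is a dict: "clock": time; "joints": joint angles; "joint_velocities": joint speeds; "tau": joint torques, N m; "ee_pos": TCP position; "tool_rot": TCP orientation; "ft_force": force on the tool from outside, world axes, zero at the start; "torque": the same for the moment, N m; "width": opening from 0.0 (shut) to 1.0 (fully open); "gripper_force": force on a finger pad.
Only numpy, scipy, OpenCV 4.12 (cv2) and the standard library are available. Lean on these libraries where they do the work, as an engineer would, in place of code of your own. Each camera call takes 0.05 s, during which the arm holds its last target. There are 200 camera calls.

### The job

A brown glass jar has broken on the white tile: take the orange scraper out of its grey dock, set its blade down on the tile behind all the shards, square between the rails, just hard enough that the blade's spring gives without bottoming, and keep it bearing like that as you push every shard off the open end into the yellow sharps tray. Then stand the scraper back in its dock, blade in the slot. Do not touch the glass with the fingers, let no shard fall on the bench, and leave the parts box, the vials and the small jar where they stand.

Things in the scene. Friction and masses are not known exactly. Their poses are not given: they have to be found in the camera images.
- scraper: orange scraper block, 0.23 kg, 90 x 26 mm, 80 mm tall without its blade. Origin: centre of the underside of its head. z up along the grip, y along the blade, x square to the blade (the way it scrapes; both ways alike). The head is 26 (x) x 90 (y) mm, z 0 to 28 mm; the upright grip stands on it
- scraper_grip (a point): where to hold the scraper: 54 mm above the scraper's origin, same axes, the middle of its grip. The grip has flat faces, 22 (x) x 48 (y) mm, and reaches from z 28 to 80 mm of the scraper. Fingers close along x, from above, with 40 N or more; TCP on this point
- scraper_mouth (a point): point at the scraper's origin, same axes, where the steel blade comes out downward, 84 mm wide (y), 3 mm thick (x), centred. Its edge stands out 6 to 20 mm: set differently each time, not reported, hidden in the dock, so it must be felt. The blade is clamped at that setting but sprung: it gives 1 mm for every 4 N and bottoms after 4 mm (16 N)
- board: snapping board, fixed, level: white tile 96 (x) x 170 (y) mm in a frame 114 mm wide (x); tall equipment stands just behind (+x). Origin: centre of its underside, on the bench; the tile's top is 28 mm above it. Rails along y at x = -48 and +48 mm rise 8 mm above the tile. Its ends (y = -85, +85 mm) are open: the tray stands at one, the parts box at the other; which is which changes
- sharps_tray: yellow open tray, fixed, 118 (x) x 92 (y) mm, walls 3 mm thick and 18 mm high with a round rim 2.4 mm higher, floor 3 mm thick. Origin: centre of its underside. Its axes are parallel to the board's; its near wall stands 3 mm from the board's open end, its rim 8 mm below the tile's level
- dock: grey scraper dock, fixed block 54 (x) x 116 (y) x 34 mm (z), in a gap 170 mm wide (y) between tall equipment (0.3 to 0.46 m), open to the robot (-x). Origin: centre of its underside. In its top, centred, a slot 14 (x) x 94 (y) mm, 26 mm deep, takes the blade; the scraper's head stands on the top, 34 mm above the origin, axes parallel to the dock's
- shard_1: shard of brown jar glass number 1, about 39 x 31 mm, curved, 4 mm thick, 8 mm high, 13 g, lying loose hollow side down on the tile, not within 30 mm of the tile's ends. Origin: at the middle of it, level with its lowest edge
- shard_2: shard of brown jar glass number 2, about 39 x 31 mm, curved, 4 mm thick, 8 mm high, 13 g, lying loose hollow side down on the tile, not within 30 mm of the tile's ends. Origin: at the middle of it, level with its lowest edge
- shard_3: shard of brown jar glass number 3, about 39 x 31 mm, curved, 4 mm thick, 8 mm high, 13 g, lying loose hollow side down on the tile, not within 30 mm of the tile's ends. Origin: at the middle of it, level with its lowest edge
- shard_4: shard of brown jar glass number 4, about 39 x 31 mm, curved, 4 mm thick, 8 mm high, 13 g, lying loose hollow side down on the tile, not within 30 mm of the tile's ends. Origin: at the middle of it, level with its lowest edge
- ferrule_box: flat clear-lidded parts box, 71 x 105 x 30 mm, loose; stands against the end of the board that has no tray. Origin: centre of its underside
- vial_a: clear labelled sample vial with red cap, 28 mm across, 96 mm tall, loose; stands to the right of the work. Origin: centre of its underside
- vial_b: a second clear labelled sample vial with red cap, 28 mm across, 96 mm tall, loose; stands to the right of the work. Origin: centre of its underside
- septa_jar: small jar with white lid, 46 mm across, 36 mm tall, loose; stands to the right of the work. Origin: centre of its underside

How it is judged:
By the outcome, as a careful person would: the job done as asked, in the order asked, and still so for the second after the job is handed in, with the robot touching nothing.
It also fails if it takes over 61 s, if anything falls off the work surface, if the arm or the gripper's body presses on something with over 40 N, if the wrist force passes 120 N, or if a joint passes its speed limit or range.

## Working session

There is one attempt and no reset: what is moved stays moved. The work goes in short steps, Python scripts to look and compute and a shell command to move; the robot and the scene stay as the last step left them, time stands still between calls to the robot, and variables do not carry over. Pictures are saved under pics/ and viewed, at most 10 in all, crops included, and the job is handed in when it is done.

```bash
ls; mkdir -p pics
python3 - <<'E'
from plant import monitor, eyes
import cv2, numpy as np
print(monitor.state())
for n in ("scene","top"):
    im=eyes.capture(n); cv2.imwrite(f"pics/{n}0.png",im[:,:,::-1])
    m=eyes.camera_model(n); print(n,m)
    for k in ("scraper","board","sharps_tray","dock","shard_1","ferrule_box","vial_a"):
        for d in eyes.outline_of(n,k)[:5]: print(k,round(d["p"],2),np.round(d["box"],1))
E
```

```text
pics
{'clock': 0.0, 'joints': array([-1.35028311e+00,  1.81511855e-01,  1.60794626e+00,  1.51653133e-05,
        1.35380326e+00, -2.06316540e-01]), 'joint_velocities': array([-0.00085431, -0.0010737 , -0.00051942, -0.00024095, -0.00025833,
       -0.00069807]), 'tau': array([-5.58611882e-04, -4.33876562e+01, -3.41854692e+01,  7.00530899e-02,
        3.84084089e-02, -1.24824164e-04]), 'ee_pos': array([ 237.94736391, -522.93229571,  256.55636455]), 'tool_rot': array([-8.34388867e-04,  9.77313356e-01,  2.11796857e-01,  1.48078734e-06]), 'ft_force': array([ 0.1215004 ,  0.04039018, -0.46619356]), 'torque': array([ 0.00817445, -0.01792728, -0.01073143]), 'gripper_force': 0.0, 'width': 1.0005362435703893}
scene {'intrinsics': array([[382.36062408,   0.        , 321.45053052],
       [  0.        , 382.36062408, 203.32370112],
       [  0.        ,   0.        ,   1.        ]]), 'dist_coeffs': array([-0.05011916,  0.        ,  0.        ,  0.        ,  0.        ]), 'camera_from_world': array([[ 1.44827206e-01, -9.89455920e-01,  1.43610922e-03,
         3.45285273e+00],
       [-7.32682394e
[... 1080 characters left out ...]
 [ 1.64805904e-01,  1.08592433e-02, -9.86266237e-01,
         9.97229877e+02],
       [ 0.00000000e+00,  0.00000000e+00,  0.00000000e+00,
         1.00000000e+00]])}
scraper 0.84 [207.4 170.8  44.1  28.2]
board 0.58 [287.6 219.4  88.1  72.6]
dock 0.59 [211.7 175.7  61.2  39.3]
dock 0.57 [286.1 219.6  91.1  72.4]
dock 0.22 [277.3 232.7  16.2  15.7]
shard_1 0.73 [302.2 226.8  18.1  14.6]
shard_1 0.72 [292.6 207.8  14.5  11.9]
shard_1 0.67 [270.5 209.6  16.2  14.8]
shard_1 0.56 [278.6 231.8  16.5  14.1]
ferrule_box 0.55 [346.  202.7  44.   55.6]
vial_a 0.76 [405.7 193.3  21.8  18.4]
vial_a 0.74 [228.7 234.6  58.   67.1]
vial_a 0.65 [425.3 195.7  26.6  18.4]
vial_a 0.49 [211.4 171.1  44.7  31.7]
```

Run:
```python
import cv2, numpy as np
t=cv2.imread("pics/top0.png")[130:280,170:470]; s=cv2.imread("pics/scene0.png")[140:280,180:440]
cv2.imwrite("pics/c1.png",cv2.resize(t,(800,400),interpolation=cv2.INTER_CUBIC))
cv2.imwrite("pics/c2.png",cv2.resize(s,(800,431),interpolation=cv2.INTER_CUBIC))
```

```text
(no output)
```

View pics/c1.png

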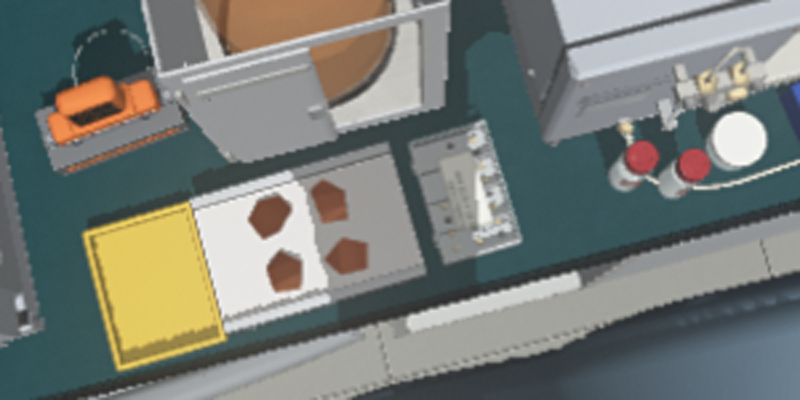

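View pics/c2.png

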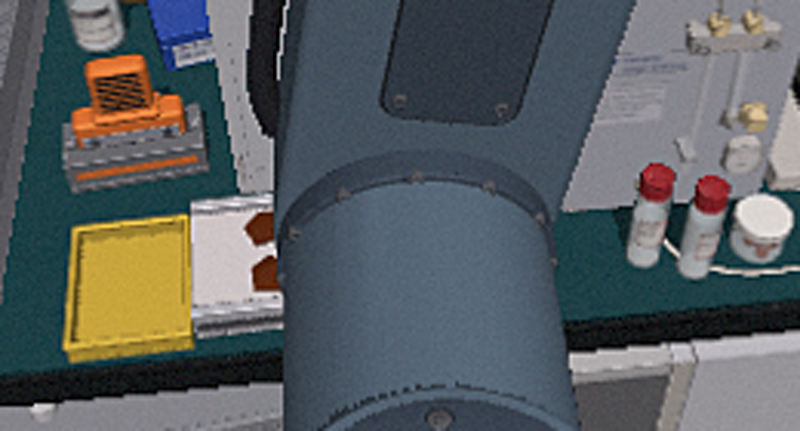

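The tray stands at the board's left (+y) end and the parts box at the right. The scraper sits in its dock at about top px (208,171), and the four shards are mid-tile. Next I'll fit the known shapes to the silhouettes.

```bash
cat > h.py <<'E'
import cv2, numpy as np
from plant import eyes, monitor
from scipy.optimize import minimize
S=4
M={n:eyes.camera_model(n) for n in("scene","top")}
def proj(n,P):
    m=M[n]["camera_from_world"]
    return cv2.projectPoints(np.asarray(P,float),cv2.Rodrigues(m[:3,:3])[0],m[:3,3],M[n]["intrinsics"],M[n]["dist_coeffs"])[0][:,0]
def box(lx,ly,z0,z1): return np.array([[x,y,z] for x in(-lx/2,lx/2) for y in(-ly/2,ly/2) for z in(z0,z1)],float)
def place(B,x,y,yaw,dz=0):
    c,s=np.cos(yaw),np.sin(yaw)
    return B@np.array([[c,s,0],[-s,c,0],[0,0,1]])+[x,y,dz]
def backproj(n,uv,z):
    m=M[n]["camera_from_world"];R,t=m[:3,:3],m[:3,3]
    q=cv2.undistortPoints(np.array(uv,float).reshape(-1,1,2),M[n]["intrinsics"],M[n]["dist_coeffs"])[:,0]
    d=np.c_[q,np.ones(len(q))]@R; o=-R.T@t
    return o+d*((z-o[2])/d[:,2])[:,None]
def sil(n,boxes,p):
    im=np.zeros((400*S,640*S),np.uint8)
    for B in boxes:
        h=cv2.convexHull(((proj(n,place(B,*p))+.5)*S*16).astype(np.int32))
        cv2.fillConvexPoly(im,h,1,shift=4)
    return im
def fit(boxes,masks,p0):
    up={n:cv2.resize(m.astype(np.uint8),None,fx=S,fy=S,interpolation=cv2.INTER_NEAREST) for n,m in masks.items()}
    def f(p):
        e=0
        for n,u in up.items():
            s=sil(n,boxes,p); e+=1-(s&u).sum()/(s|u).sum()
        return e
    d=np.array([6,6,.08,6][:len(p0)])
    sx=np.vstack([p0]+[np.array(p0)+d*np.eye(len(p0))[i]*(1 if i%2 else -1) for i in range(len(p0))])
    r=minimize(f,p0,method="Nelder-Mead",options=dict(initial_simplex=sx,xatol=.01,fatol=1e-5,maxiter=400))
    return np.round(r.x,3),round(r.fun,4)
def big(m):
    n,l,st,_=cv2.connectedComponentsWithStats(m.astype(np.uint8)); return l==1+np.argmax(st[1:,4])
def colour(n,lo,hi,f="0"):
    return big(cv2.inRange(cv2.cvtColor(cv2.imread(f"pics/{n}{f}.png"),cv2.COLOR_BGR2HSV),lo,hi)>0)
E
python3 - <<'E'
from h import *
print(backproj("top",[[207,171]],60),backproj("top",[[229,235],[287,219],[346,203]],20))
o={n:colour(n,(4,140,60),(16,255,255)) for n in M}
y={n:colour(n,(20,100,60),(34,255,255)) for n in M}
print({n:(o[n].sum(),y[n].sum()) for n in M})
scr=[box(26,90,34,62),box(22,48,62,114)]
p=backproj("top",[[207,171]],75)[0]
for k in (list(M),["top"],["scene"]): 
  for yaw in (.1,.3): print("scr",k,fit(scr,{n:o[n] for n in k},[p[0],p[1],yaw,0][:4 if len(k)>1 else 3]))
p=backproj("top",[[229,235]],20)[0]
for k in (list(M),["top"],["scene"]): print("tray",k,fit([box(118,92,0,20.4)],{n:y[n] for n in k},[p[0],p[1],.2,0][:4 if len(k)>1 else 3]))
# networks board/dock
p=backproj("top",[[287,219]],28)[0]
b=eyes.outline_of("top","board")[0]; print(b["p"],"board",fit([box(114,170,0,28)],{"top":b["pixels"]},[p[0],p[1],.2]))
p=backproj("top",[[207,171]],75)[0]
md={}
for n in M:
    d=eyes.outline_of(n,"dock")[0]; s=eyes.outline_of(n,"scraper")[0]
    print(n,d["p"],d["box"]); md[n]=d["pixels"]|s["pixels"]
print("dock+scr",fit(scr+[box(54,116,0,34)],md,[p[0],p[1],.2,0]))
E
```

```text
[[497.65185784 335.70681517  60.        ]] [[362.70736655 290.23032912  20.        ]
 [399.18864482 162.9090034   20.        ]
 [435.57593789  33.34905422  20.        ]]
{'scene': (np.int64(589), np.int64(1783)), 'top': (np.int64(560), np.int64(2315))}
scr ['scene', 'top'] (array([ 5.04272e+02,  3.38759e+02,  3.54000e-01, -1.05130e+01]), np.float64(0.6273))
scr ['scene', 'top'] (array([ 5.04201e+02,  3.38821e+02,  3.42000e-01, -1.03320e+01]), np.float64(0.627))
scr ['top'] (array([4.99574e+02, 3.35308e+02, 2.85000e-01]), np.float64(0.31))
scr ['top'] (array([4.99979e+02, 3.35401e+02, 2.86000e-01]), np.float64(0.3103))
scr ['scene'] (array([5.00243e+02, 3.37171e+02, 4.65000e-01]), np.float64(0.3224))
scr ['scene'] (array([4.99991e+02, 3.37350e+02, 4.85000e-01]), np.float64(0.3223))
tray ['scene', 'top'] (array([ 3.58973e+02,  2.96919e+02,  2.87000e-01, -1.42000e+00]), np.float64(0.0585))
tray ['top'] (array([3.59557e+02, 2.96582e+02, 2.92000e-01]), np.float64(0.0264))
tray ['scene'] (array([3.57731e+02, 2.96468e+02, 3.02000e-01]), np.float64(0.0274))
0.58 board (array([3.99968e+02, 1.67121e+02, 2.96000e-01]), np.float64(0.1754))
scene 0.84 [223.6, 188.1, 47.2, 27.9]
top 0.59 [211.7, 175.7, 61.2, 39.3]
dock+scr (array([ 5.00782e+02,  3.37753e+02,  3.69000e-01, -7.50600e+00]), np.float64(0.2174))
```

Run:
```python
from h import *
scr=[box(26,90,34,62),box(22,48,62,114)]
p=np.array([500,336,.33,0])
ms={}
for n in M:
    s=eyes.outline_of(n,"scraper")[0]; ms[n]=s["pixels"]; 
    hsv=cv2.cvtColor(cv2.imread(f"pics/{n}0.png"),cv2.COLOR_BGR2HSV)
    print(n,s["p"],s["pixels"].sum(),sil(n,scr,p).sum()/16)
print("net both",fit(scr,ms,p))
for n in M: print(n,fit(scr,{n:ms[n]},p[:3]))
out=[]
for n,(u,v) in (("top",(207,174)),("scene",(223,178))):
    im=cv2.imread(f"pics/{n}0.png"); c=cv2.resize(im[v-25:v+25,u-33:u+33],None,fx=6,fy=6,interpolation=cv2.INTER_NEAREST)
    c2=c.copy()
    for B in scr+[box(54,116,0,34)]:
        q=((proj(n,place(B,*p))-[u-33,v-25]+.5)*6).astype(int)
        for i,j in ((0,1),(2,3),(4,5),(6,7),(0,2),(1,3),(4,6),(5,7),(0,4),(1,5),(2,6),(3,7)): cv2.line(c2,tuple(map(int,q[i])),tuple(map(int,q[j])),(255,255,0),1)
    out.append(np.hstack([c,c2]))
cv2.imwrite("pics/ov1.png",np.vstack(out))
```

```text
scene 0.75 698 880.5
top 0.84 728 819.5
net both (array([4.98623e+02, 3.34923e+02, 3.61000e-01, 3.01000e-01]), np.float64(0.3206))
scene (array([4.98789e+02, 3.35238e+02, 4.58000e-01]), np.float64(0.1944))
top (array([4.98787e+02, 3.35049e+02, 3.46000e-01]), np.float64(0.1143))
```

View pics/ov1.png

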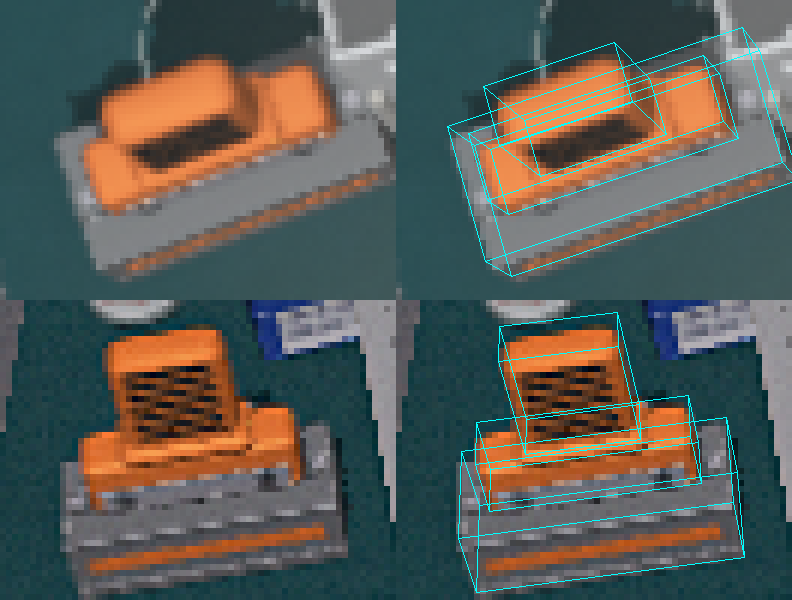

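The scraper and dock fit (500,336), yaw about 0.345, seated in the dock. The tray is at (359,296.7), yaw 0.29. Now I'll move in front of the dock.

```bash
python3 -m crank '[{"tx":11,"ty":50,"rz":0.09},{"tx":11,"ty":50,"rz":0.09},{"tx":11,"ty":50,"rz":0.09},{"tx":11,"ty":50,"rz":0.09},{"tx":11,"ty":50,"rz":0.09},{"tx":11,"ty":50,"rz":0.09},{"tx":11,"ty":50,"rz":0.09},{"tx":11,"ty":50,"rz":0.09},{"tx":4,"ty":50,"rz":0.1},{"tx":4,"ty":50,"rz":0.1},{"tx":4,"ty":50,"rz":0.1},{"tx":4,"ty":50,"rz":0.1},{"tx":4,"ty":50,"rz":0.1},{"tx":4,"ty":50,"rz":0.1},{"tx":4,"ty":50,"rz":0.08},{"tx":4,"ty":50,"rz":0.08},{},{}]'
python3 - <<'E'
from h import *
print(monitor.state()["ee_pos"],monitor.state()["tool_rot"],monitor.state()["clock"])
for n in M: cv2.imwrite(f"pics/{n}1.png",eyes.capture(n)[:,:,::-1])
for n in M:
    for k in("board","dock","shard_1"):
        for d in eyes.outline_of(n,k)[:4]: print(n,k,round(d["p"],2),np.round(d["box"],1),d["pixels"].sum())
a=cv2.imread("pics/top1.png")[150:270,215:345]; b=cv2.imread("pics/scene1.png")[180:270,195:345]
a=cv2.resize(a,(433,400),interpolation=cv2.INTER_NEAREST);b=cv2.resize(b,(667,400),interpolation=cv2.INTER_NEAREST)
cv2.imwrite("pics/c3.png",np.hstack([cv2.resize(a,(330,300)),cv2.resize(b,(470,282+18))]))
E
```

```text
[ 238.02440514 -523.42454571  257.40752999] [-2.21801355e-06  9.77320179e-01  2.11767010e-01 -1.09840273e-05] 1.15
scene board 0.66 [408.2 214.9  17.1  33.9] 340
scene board 0.55 [252.3 227.6  30.8  46.9] 1097
scene board 0.32 [220.6 173.9  36.5  29.1] 762
scene dock 0.72 [224.7 188.9  47.5  26.9] 712
scene shard_1 0.41 [267.4 228.9  11.5   6.1] 49
top board 0.7 [288.  219.2  92.2  73.5] 3729
top dock 0.71 [212.4 176.1  58.4  39.2] 767
top shard_1 0.61 [267.1 210.1  18.1  14.3] 170
top shard_1 0.5 [277.6 232.6  16.4  14.5] 167
top shard_1 0.5 [293.4 208.2  17.3  12.2] 150
top shard_1 0.48 [300.1 226.6  17.1  14.1] 156invalid input at $[0]: expected keys claw, tx, ty, tz, rx, ry, rz
```

View pics/c3.png

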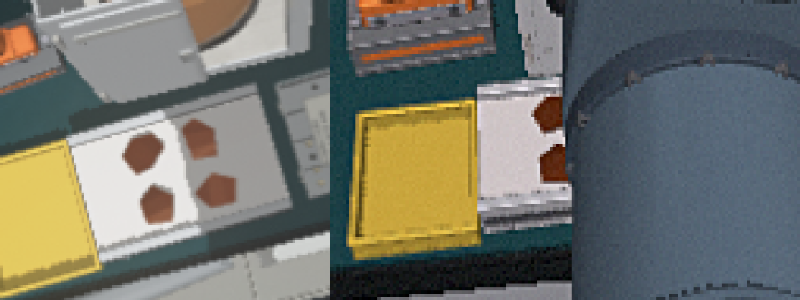

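The arm has not moved, because every row needs all seven keys. The board view is unchanged: tile and shards visible, with the right side hidden by the arm in the scene view.

```bash
python3 -m crank '[{"claw":0,"tx":11,"ty":50,"tz":0,"rx":0,"ry":0,"rz":0.09},{"claw":0,"tx":11,"ty":50,"tz":0,"rx":0,"ry":0,"rz":0.09},{"claw":0,"tx":11,"ty":50,"tz":0,"rx":0,"ry":0,"rz":0.09},{"claw":0,"tx":11,"ty":50,"tz":0,"rx":0,"ry":0,"rz":0.09},{"claw":0,"tx":11,"ty":50,"tz":0,"rx":0,"ry":0,"rz":0.09},{"claw":0,"tx":11,"ty":50,"tz":0,"rx":0,"ry":0,"rz":0.09},{"claw":0,"tx":11,"ty":50,"tz":0,"rx":0,"ry":0,"rz":0.09},{"claw":0,"tx":11,"ty":50,"tz":0,"rx":0,"ry":0,"rz":0.09},{"claw":0,"tx":4,"ty":50,"tz":0,"rx":0,"ry":0,"rz":0.1},{"claw":0,"tx":4,"ty":50,"tz":0,"rx":0,"ry":0,"rz":0.1},{"claw":0,"tx":4,"ty":50,"tz":0,"rx":0,"ry":0,"rz":0.1},{"claw":0,"tx":4,"ty":50,"tz":0,"rx":0,"ry":0,"rz":0.1},{"claw":0,"tx":4,"ty":50,"tz":0,"rx":0,"ry":0,"rz":0.1},{"claw":0,"tx":4,"ty":50,"tz":0,"rx":0,"ry":0,"rz":0.1},{"claw":0,"tx":4,"ty":50,"tz":0,"rx":0,"ry":0,"rz":0.08},{"claw":0,"tx":4,"ty":50,"tz":0,"rx":0,"ry":0,"rz":0.08},{"claw":0,"tx":0,"ty":0,"tz":0,"rx":0,"ry":0,"rz":0},{"claw":0,"tx":0,"ty":0,"tz":0,"rx":0,"ry":0,"rz":0}]'
```

```text
clock: 3.35
ee_pos: [355.3, 266.9, 257.1]
tool_rot: [-0.0, 0.578, 0.816, -0.001]
ft_force: [-0.1, -0.4, -0.4]
width: 1.003
gripper_force: 0.0
```

```bash
python3 -m crank '[{"claw":0,"tx":4,"ty":18,"tz":-40,"rx":0,"ry":0,"rz":0.007},{"claw":0,"tx":40,"ty":14,"tz":-28,"rx":0,"ry":0,"rz":0},{"claw":0,"tx":40,"ty":15,"tz":-29,"rx":0,"ry":0,"rz":0},{"claw":0,"tx":40,"ty":15,"tz":0,"rx":0,"ry":0,"rz":0},{"claw":0,"tx":20.7,"ty":7,"tz":0,"rx":0,"ry":0,"rz":0},{"claw":0,"tx":0,"ty":0,"tz":0,"rx":0,"ry":0,"rz":0}]'
python3 - <<'E'
from h import *
for n in M: cv2.imwrite(f"pics/{n}2.png",eyes.capture(n)[:,:,::-1])
b={}
for n in M:
    L=eyes.outline_of(n,"board"); print(n,[(round(d["p"],2),np.round(d["box"]),d["pixels"].sum()) for d in L[:3]])
a=cv2.imread("pics/top2.png")[140:260,170:350]; b=cv2.imread("pics/scene2.png")[130:270,170:380]
cv2.imwrite("pics/c4.png",np.hstack([cv2.resize(a,(400,267)),cv2.resize(b,(400,267))]))
E
```

```text
clock: 3.95
ee_pos: [501.8, 332.5, 161.8]
tool_rot: [0.001, 0.578, 0.816, 0.0]
ft_force: [-0.1, -0.0, -0.1]
width: 1.002
gripper_force: 0.0
scene [(0.75, array([276., 226.,  74.,  52.]), np.int64(2999))]
top [(0.55, array([287., 219.,  90.,  74.]), np.int64(3383))]
```

View pics/c4.png

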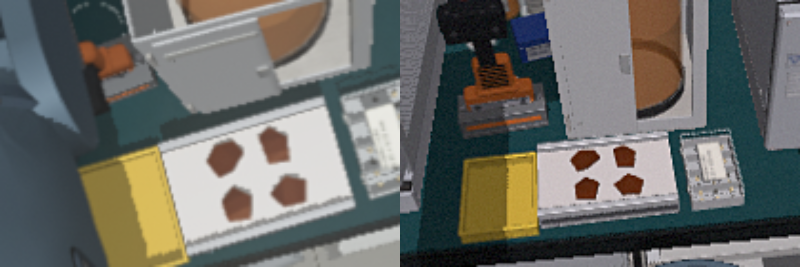

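Both views now show the whole board with the tray left, the box right and four shards mid-tile. The gripper is over the scraper.

```bash
python3 -m crank '[{"claw":0,"tx":-1,"ty":2,"tz":-24,"rx":0,"ry":0,"rz":0},{"claw":0,"tx":-0.8,"ty":1.5,"tz":-30,"rx":0,"ry":0,"rz":0},{"claw":0,"tx":0,"ty":0,"tz":-20,"rx":0,"ry":0,"rz":0},{"claw":0,"tx":0,"ty":0,"tz":0,"rx":0,"ry":0,"rz":0},{"claw":0.6,"tx":0,"ty":0,"tz":0,"rx":0,"ry":0,"rz":0},{"claw":1,"tx":0,"ty":0,"tz":0,"rx":0,"ry":0,"rz":0},{"claw":1,"tx":0,"ty":0,"tz":0,"rx":0,"ry":0,"rz":0},{"claw":1,"tx":0,"ty":0,"tz":0,"rx":0,"ry":0,"rz":0},{"claw":1,"tx":0,"ty":0,"tz":0,"rx":0,"ry":0,"rz":0},{"claw":1,"tx":0,"ty":0,"tz":0,"rx":0,"ry":0,"rz":0}]'
python3 - <<'E'
from h import *
eyes.capture("top")
w=9
def sh(B,dx): return B+[dx,0,0]
R=[box(114,170,0,28),sh(box(9,170,0,36),52.5),sh(box(9,170,0,36),-52.5)]
import cv2
# white tile mask from pics 2 by brightness
for n in M:
    im=cv2.imread(f"pics/{n}2.png"); hsv=cv2.cvtColor(im,cv2.COLOR_BGR2HSV)
    print(n, hsv[225,300], )
p0=[398.6,167.8,.293]
eyes.capture("scene")
ms={n:eyes.outline_of(n,"board")[0]["pixels"] for n in M}
print("both z",fit(R,ms,p0+[0]))
print("both",fit(R,ms,p0))
for n in M: print(n,fit(R,{n:ms[n]},p0))
for n in M:
    for d in eyes.outline_of(n,"shard_1")[:5]:
        print(n,round(d["p"],2),np.round(backproj(n,[d["box"][:2]],32)[0],1))
E
```

```text
clock: 5.15
ee_pos: [497.0, 337.8, 88.0]
tool_rot: [0.0, 0.576, 0.817, 0.0]
ft_force: [-0.3, 1.1, -0.2]
width: 0.479
gripper_force: 0.0
scene [177  11 201]
top [  8 115 120]
both z (array([3.9919e+02, 1.6739e+02, 2.8600e-01, 6.4800e-01]), np.float64(0.3268))
both (array([3.99539e+02, 1.67198e+02, 2.88000e-01]), np.float64(0.3279))
scene (array([3.99545e+02, 1.68291e+02, 2.89000e-01]), np.float64(0.158))
top (array([3.99442e+02, 1.66887e+02, 2.90000e-01]), np.float64(0.1642))
scene 0.43 [414.7 196.1  32. ]
scene 0.4 [365.3 179.9  32. ]
scene 0.35 [ 462.8 -145.8   32. ]
top 0.58 [424.  144.9  32. ]
top 0.57 [367.6 180.8  32. ]
top 0.54 [380.1 133.3  32. ]
top 0.5 [415.5 199.8  32. ]
top 0.34 [512.6 313.4  32. ]
```

```bash
python3 -m crank '[{"claw":1,"tx":0,"ty":0,"tz":0,"rx":0,"ry":0,"rz":0},{"claw":1,"tx":0,"ty":0,"tz":0,"rx":0,"ry":0,"rz":0},{"claw":1,"tx":0,"ty":0,"tz":0,"rx":0,"ry":0,"rz":0},{"claw":1,"tx":0,"ty":0,"tz":0,"rx":0,"ry":0,"rz":0},{"claw":1,"tx":0,"ty":0,"tz":0,"rx":0,"ry":0,"rz":0}]'
python3 - <<'E'
from h import *
print(monitor.state())
E
```

```text
clock: 5.95
ee_pos: [496.9, 337.7, 87.7]
tool_rot: [-0.0, 0.576, 0.817, -0.0]
ft_force: [1.9, 0.1, -1.4]
width: 0.247
gripper_force: 29.8
{'clock': 5.95, 'joints': array([3.99643157e-01, 4.36599459e-01, 1.65469365e+00, 4.00265670e-05,
       1.05037565e+00, 5.66482268e-02]), 'joint_velocities': array([-0.00012807,  0.00056202,  0.0001658 , -0.00108682,  0.00174324,
       -0.00141991]), 'tau': array([ 1.81570980e-03, -5.08054304e+01, -2.87107229e+01,  5.03204763e-02,
        2.38943528e-01,  7.50652427e-03]), 'ee_pos': array([496.85942649, 337.74756737,  87.67654898]), 'tool_rot': array([-3.48620309e-05,  5.76068428e-01,  8.17401471e-01, -2.31148860e-05]), 'ft_force': array([ 1.89253127,  0.1201407 , -1.35375592]), 'torque': array([ 0.01182116, -0.19968529,  0.03825222]), 'gripper_force': 29.835981465876102, 'width': 0.24667327387875676}
```

```bash
python3 -m crank '[{"claw":1,"tx":0,"ty":0,"tz":20,"rx":0,"ry":0,"rz":0},{"claw":1,"tx":0,"ty":0,"tz":40,"rx":0,"ry":0,"rz":0},{"claw":1,"tx":-10,"ty":-3.5,"tz":5,"rx":0,"ry":0,"rz":0},{"claw":1,"tx":-40,"ty":-14,"tz":0,"rx":0,"ry":0,"rz":0},{"claw":1,"tx":-40,"ty":-14,"tz":0,"rx":0,"ry":0,"rz":0},{"claw":1,"tx":-40,"ty":-14,"tz":0,"rx":0,"ry":0,"rz":0},{"claw":1,"tx":-30,"ty":-11,"tz":0,"rx":0,"ry":0,"rz":0},{"claw":1,"tx":0,"ty":0,"tz":0,"rx":0,"ry":0,"rz":0}]'
```

```text
clock: 6.75
ee_pos: [331.3, 279.5, 150.5]
tool_rot: [-0.002, 0.576, 0.818, -0.003]
ft_force: [-0.0, -0.3, -2.6]
width: 0.249
gripper_force: 29.8
```

```bash
python3 -m crank '[{"claw":1,"tx":2,"ty":-15,"tz":0,"rx":0,"ry":0,"rz":0.138},{"claw":1,"tx":2,"ty":-15,"tz":0,"rx":0,"ry":0,"rz":0.138},{"claw":1,"tx":2,"ty":-15,"tz":0,"rx":0,"ry":0,"rz":0.138},{"claw":1,"tx":2,"ty":-15,"tz":0,"rx":0,"ry":0,"rz":0.138},{"claw":1,"tx":2,"ty":-15,"tz":0,"rx":0,"ry":0,"rz":0.138},{"claw":1,"tx":2,"ty":-15,"tz":0,"rx":0,"ry":0,"rz":0.138},{"claw":1,"tx":14,"ty":-18,"tz":0,"rx":0,"ry":0,"rz":0.138},{"claw":1,"tx":14,"ty":-18,"tz":0,"rx":0,"ry":0,"rz":0.138},{"claw":1,"tx":14,"ty":-18,"tz":0,"rx":0,"ry":0,"rz":0.138},{"claw":1,"tx":14,"ty":-18,"tz":0,"rx":0,"ry":0,"rz":0.138},{"claw":1,"tx":14,"ty":-18,"tz":0,"rx":0,"ry":0,"rz":0.138},{"claw":1,"tx":0,"ty":0,"tz":0,"rx":0,"ry":0,"rz":0},{"claw":1,"tx":0,"ty":0,"tz":0,"rx":0,"ry":0,"rz":0}]'
python3 - <<'E'
from h import *
for n in M: cv2.imwrite(f"pics/{n}3.png",eyes.capture(n)[:,:,::-1])
s=monitor.state(); print(s["ee_pos"],s["tool_rot"],s["ft_force"],s["torque"],s["joints"])
a=cv2.imread("pics/top3.png")[150:250,235:385]; b=cv2.imread("pics/scene3.png")[160:260,230:380]
cv2.imwrite("pics/c5.png",np.vstack([cv2.resize(a,(450,300)),cv2.resize(b,(450,300))]))
E
```

```text
clock: 8.05
ee_pos: [418.7, 101.0, 152.2]
tool_rot: [-0.001, -0.143, 0.99, 0.0]
ft_force: [-0.2, -0.1, -2.8]
width: 0.247
gripper_force: 29.8
[418.16086975 101.69995485 152.24638956] [-5.78902564e-04 -1.43764519e-01  9.89611734e-01  2.10767774e-04] [ 0.2854112  -1.00800611 -2.8603006 ] [ 0.06339516 -0.08482995 -0.01840851] [-3.88378031e-02 -1.76463930e-02  2.05196399e+00  2.27562938e-04
  1.10849027e+00 -1.89826462e+00]
```

View pics/c5.png

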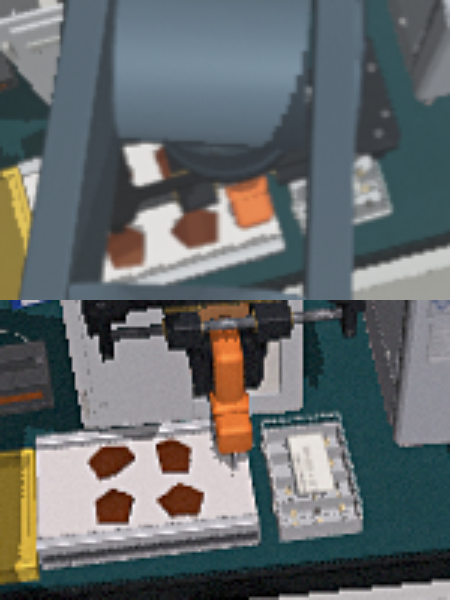

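The scraper hangs at the right end of the tile, behind all the shards, with the blade tip visible at scene px (307,214). I'll lower it to just above contact and measure the head against the rails.

```bash
python3 -m crank '[{"claw":1,"tx":0.7,"ty":0.2,"tz":-25,"rx":0,"ry":0,"rz":0},{"claw":1,"tx":0,"ty":0,"tz":-20,"rx":0,"ry":0,"rz":0},{"claw":1,"tx":0,"ty":0,"tz":0,"rx":0,"ry":0,"rz":0}]'
python3 - <<'E'
from h import *
im=eyes.capture("scene")[:,:,::-1].copy(); cv2.imwrite("pics/scene4.png",im)
t=eyes.capture("top")[:,:,::-1].copy(); cv2.imwrite("pics/top4.png",t)
s=monitor.state(); e=s["ee_pos"]; print(e,s["ft_force"])
E=((0,1),(2,3),(4,5),(6,7),(0,2),(1,3),(4,6),(5,7),(0,4),(1,5),(2,6),(3,7))
def draw(c,n,B,p,o,k,col):
    q=((proj(n,place(B,*p))-o+.5)*k).astype(int)
    for i,j in E: cv2.line(c,tuple(map(int,q[i])),tuple(map(int,q[j])),col,1)
out=[]
for n,im,o in(("scene",im,(284,174)),("top",t,(284,180))):
    k=10
    c=cv2.resize(im[o[1]:o[1]+60-30*(n=="top"),o[0]:o[0]+40],None,fx=k,fy=k,interpolation=cv2.INTER_CUBIC); c2=c.copy()
    draw(c2,n,box(26,90,0,28),(e[0],e[1],1.859,e[2]-54),o,k,(255,255,0))
    for sx in(-1,1): draw(c2,n,box(9,170,28,36)+[sx*52.5,0,0],(399.5,167.3,.289),o,k,(0,255,0))
    out.append(np.hstack([c,c2]))
o=np.vstack(out); print(o.shape)
cv2.imwrite("pics/ov2.png",cv2.resize(o,None,fx=600/o.shape[0],fy=600/o.shape[0]))
E
```

```text
clock: 8.45
ee_pos: [416.8, 102.2, 105.4]
tool_rot: [-0.003, -0.145, 0.989, 0.001]
ft_force: [-0.7, 0.1, -3.4]
width: 0.245
gripper_force: 29.8
[419.04793162 102.01231048 107.80106599] [ 0.24817884  0.05703322 -2.70440885]
(900, 800, 3)
```

View pics/ov2.png

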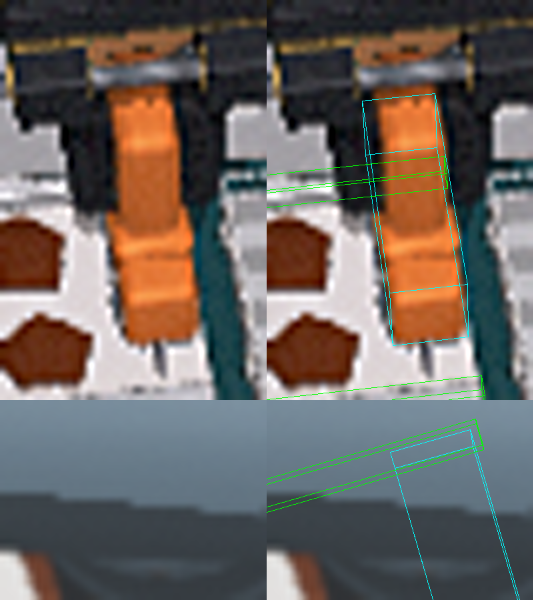

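The near head end projects where the TCP predicts within about 1 mm, so the scraper is centred between the rails. The blade stands out about 13 mm. Now I'll feel for contact.

```bash
python3 -m crank '[{"claw":1,"tx":0,"ty":0,"tz":-3,"rx":0,"ry":0,"rz":0},{"claw":1,"tx":0,"ty":0,"tz":-2,"rx":0,"ry":0,"rz":0},{"claw":1,"tx":0,"ty":0,"tz":-1,"rx":0,"ry":0,"rz":0},{"claw":1,"tx":0,"ty":0,"tz":0,"rx":0,"ry":0,"rz":0}]'; python3 -m crank '[{"claw":1,"tx":0,"ty":0,"tz":-1,"rx":0,"ry":0,"rz":0},{"claw":1,"tx":0,"ty":0,"tz":-1,"rx":0,"ry":0,"rz":0},{"claw":1,"tx":0,"ty":0,"tz":0,"rx":0,"ry":0,"rz":0}]';  python3 -m crank '[{"claw":1,"tx":0,"ty":0,"tz":-1,"rx":0,"ry":0,"rz":0},{"claw":1,"tx":0,"ty":0,"tz":0,"rx":0,"ry":0,"rz":0}]'
```

```text
clock: 8.95
ee_pos: [419.7, 101.5, 102.0]
tool_rot: [0.0, -0.145, 0.989, -0.0]
ft_force: [-0.4, 0.1, -2.9]
width: 0.253
gripper_force: 29.8
clock: 9.25
ee_pos: [419.9, 101.4, 100.1]
tool_rot: [0.0, -0.145, 0.989, -0.0]
ft_force: [-1.0, -0.2, 1.9]
width: 0.248
gripper_force: 29.8
clock: 9.45
ee_pos: [419.9, 101.4, 99.1]
tool_rot: [0.0, -0.145, 0.989, -0.0]
ft_force: [-1.1, 0.6, 4.7]
width: 0.248
gripper_force: 29.8
```

```bash
python3 -m crank '[{"claw":1,"tx":0,"ty":0,"tz":-0.5,"rx":0,"ry":0,"rz":0},{"claw":1,"tx":0,"ty":0,"tz":0,"rx":0,"ry":0,"rz":0}]'; python3 -m crank '[{"claw":1,"tx":-0.57,"ty":1.92,"tz":0,"rx":0,"ry":0,"rz":0},{"claw":1,"tx":-1.42,"ty":4.8,"tz":0,"rx":0,"ry":0,"rz":0},{"claw":1,"tx":-1.42,"ty":4.8,"tz":0,"rx":0,"ry":0,"rz":0},{"claw":1,"tx":-1.42,"ty":4.8,"tz":0,"rx":0,"ry":0,"rz":0}]'
```

```text
clock: 9.65
ee_pos: [420.0, 101.4, 98.8]
tool_rot: [0.0, -0.145, 0.989, -0.0]
ft_force: [-2.7, -0.2, 6.4]
width: 0.246
gripper_force: 29.8
clock: 10.05
ee_pos: [416.3, 117.1, 99.2]
tool_rot: [0.001, -0.145, 0.989, -0.001]
ft_force: [0.2, -5.9, 5.7]
width: 0.244
gripper_force: 29.8
```

```bash
python3 -m crank '[{"claw":1,"tx":-1.46,"ty":4.8,"tz":0,"rx":0,"ry":0,"rz":0},{"claw":1,"tx":-1.46,"ty":4.8,"tz":0,"rx":0,"ry":0,"rz":0},{"claw":1,"tx":-1.46,"ty":4.8,"tz":0,"rx":0,"ry":0,"rz":0},{"claw":1,"tx":-1.46,"ty":4.8,"tz":0,"rx":0,"ry":0,"rz":0},{"claw":1,"tx":-1.46,"ty":4.8,"tz":0,"rx":0,"ry":0,"rz":0},{"claw":1,"tx":-1.46,"ty":4.8,"tz":0,"rx":0,"ry":0,"rz":0},{"claw":1,"tx":-1.46,"ty":4.8,"tz":0,"rx":0,"ry":0,"rz":0}]'; python3 -m crank '[{"claw":1,"tx":-1.42,"ty":4.8,"tz":0,"rx":0,"ry":0,"rz":0},{"claw":1,"tx":-1.42,"ty":4.8,"tz":0,"rx":0,"ry":0,"rz":0},{"claw":1,"tx":-1.42,"ty":4.8,"tz":0,"rx":0,"ry":0,"rz":0},{"claw":1,"tx":-1.42,"ty":4.8,"tz":0,"rx":0,"ry":0,"rz":0},{"claw":1,"tx":-1.42,"ty":4.8,"tz":0,"rx":0,"ry":0,"rz":0}]'
```

```text
clock: 10.75
ee_pos: [405.8, 151.1, 99.0]
tool_rot: [0.001, -0.145, 0.989, -0.001]
ft_force: [1.3, -5.4, 5.4]
width: 0.247
gripper_force: 29.9
clock: 11.25
ee_pos: [398.5, 175.1, 98.9]
tool_rot: [0.001, -0.145, 0.989, -0.001]
ft_force: [1.2, -6.7, 5.3]
width: 0.246
gripper_force: 29.9
```

```bash
python3 -m crank '[{"claw":1,"tx":-1.42,"ty":4.8,"tz":0,"rx":0,"ry":0,"rz":0},{"claw":1,"tx":-1.42,"ty":4.8,"tz":0,"rx":0,"ry":0,"rz":0},{"claw":1,"tx":-1.42,"ty":4.8,"tz":0,"rx":0,"ry":0,"rz":0},{"claw":1,"tx":-1.42,"ty":4.8,"tz":0,"rx":0,"ry":0,"rz":0},{"claw":1,"tx":-1.42,"ty":4.8,"tz":0,"rx":0,"ry":0,"rz":0}]'
python3 - <<'E'
from h import *
im=eyes.capture("scene")[:,:,::-1]
cv2.imwrite("pics/c6.png",cv2.resize(im[150:270,190:350],(800,600),interpolation=cv2.INTER_CUBIC))
E
```

```text
clock: 11.75
ee_pos: [391.3, 199.1, 98.9]
tool_rot: [0.001, -0.145, 0.989, -0.001]
ft_force: [2.2, -5.1, 5.4]
width: 0.244
gripper_force: 29.9
```

View pics/c6.png

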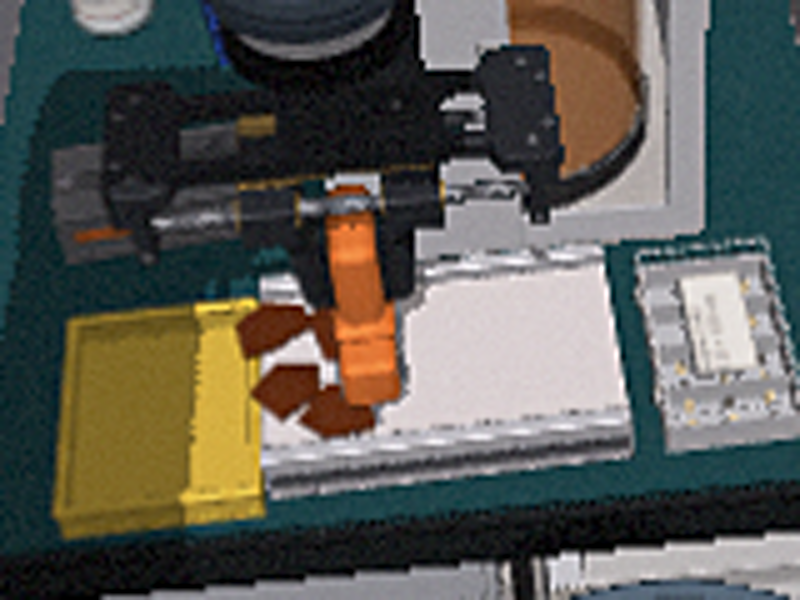

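All shards are ahead of the blade, with the first ones overhanging the tray. The swept tile is clean and the box is untouched. I'll continue to the edge.

```bash
python3 -m crank '[{"claw":1,"tx":-1.42,"ty":4.8,"tz":0,"rx":0,"ry":0,"rz":0},{"claw":1,"tx":-1.42,"ty":4.8,"tz":0,"rx":0,"ry":0,"rz":0},{"claw":1,"tx":-1.42,"ty":4.8,"tz":0,"rx":0,"ry":0,"rz":0},{"claw":1,"tx":-1.42,"ty":4.8,"tz":0,"rx":0,"ry":0,"rz":0},{"claw":1,"tx":-1.42,"ty":4.8,"tz":0,"rx":0,"ry":0,"rz":0}]';python3 -m crank '[{"claw":1,"tx":-1.42,"ty":4.8,"tz":0,"rx":0,"ry":0,"rz":0},{"claw":1,"tx":-1.42,"ty":4.8,"tz":0,"rx":0,"ry":0,"rz":0},{"claw":1,"tx":-1.42,"ty":4.8,"tz":0,"rx":0,"ry":0,"rz":0},{"claw":1,"tx":-1.42,"ty":4.8,"tz":0,"rx":0,"ry":0,"rz":0},{"claw":1,"tx":-0.8,"ty":2.6,"tz":0,"rx":0,"ry":0,"rz":0},{"claw":1,"tx":0,"ty":0,"tz":0,"rx":0,"ry":0,"rz":0}]'
python3 - <<'E'
from h import *
im=eyes.capture("scene")[:,:,::-1]
cv2.imwrite("pics/c7.png",cv2.resize(im[170:260,190:310],(800,600),interpolation=cv2.INTER_CUBIC))
E
```

```text
clock: 12.3
ee_pos: [384.1, 223.2, 98.9]
tool_rot: [0.001, -0.145, 0.989, -0.001]
ft_force: [1.8, -6.1, 6.2]
width: 0.247
gripper_force: 29.9
clock: 12.9
ee_pos: [377.5, 245.3, 98.8]
tool_rot: [0.001, -0.145, 0.989, -0.0]
ft_force: [-0.0, -2.9, 5.8]
width: 0.248
gripper_force: 29.8
```

View pics/c7.png

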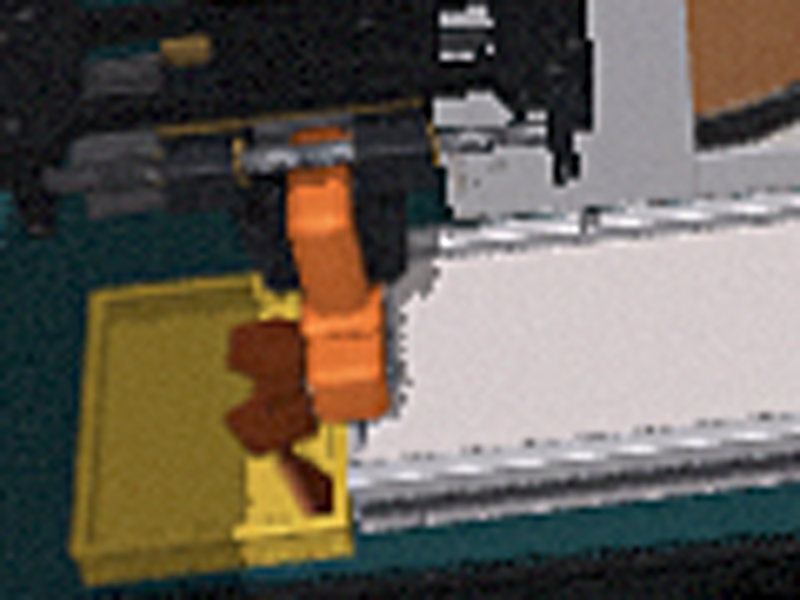

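Shards are dropping into the tray, with the blade about 4 mm from the tile's edge. I'll carry it just past.

```bash
python3 -m crank '[{"claw":1,"tx":-0.9,"ty":2.9,"tz":0,"rx":0,"ry":0,"rz":0},{"claw":1,"tx":-0.9,"ty":2.9,"tz":0,"rx":0,"ry":0,"rz":0},{"claw":1,"tx":-0.9,"ty":2.9,"tz":0,"rx":0,"ry":0,"rz":0},{"claw":1,"tx":-0.9,"ty":2.9,"tz":0,"rx":0,"ry":0,"rz":0},{"claw":1,"tx":0,"ty":0,"tz":0,"rx":0,"ry":0,"rz":0},{"claw":1,"tx":0,"ty":0,"tz":5,"rx":0,"ry":0,"rz":0},{"claw":1,"tx":0,"ty":0,"tz":35,"rx":0,"ry":0,"rz":0},{"claw":1,"tx":-10,"ty":0,"tz":15,"rx":0,"ry":0,"rz":0},{"claw":1,"tx":0,"ty":0,"tz":0,"rx":0,"ry":0,"rz":0}]'
python3 - <<'E'
from h import *
im=eyes.capture("scene")[:,:,::-1]
cv2.imwrite("pics/c8.png",cv2.resize(im[170:260,190:310],(800,600),interpolation=cv2.INTER_CUBIC))
print([(round(d["p"],2),np.round(d["box"])) for d in eyes.outline_of("scene","shard_1")])
E
```

```text
clock: 13.85
ee_pos: [363.8, 257.4, 155.3]
tool_rot: [0.002, -0.145, 0.989, 0.001]
ft_force: [0.0, 0.8, -2.4]
width: 0.246
gripper_force: 29.8
[(0.52, array([232., 234.,  16.,   6.]))]
```

View pics/c8.png

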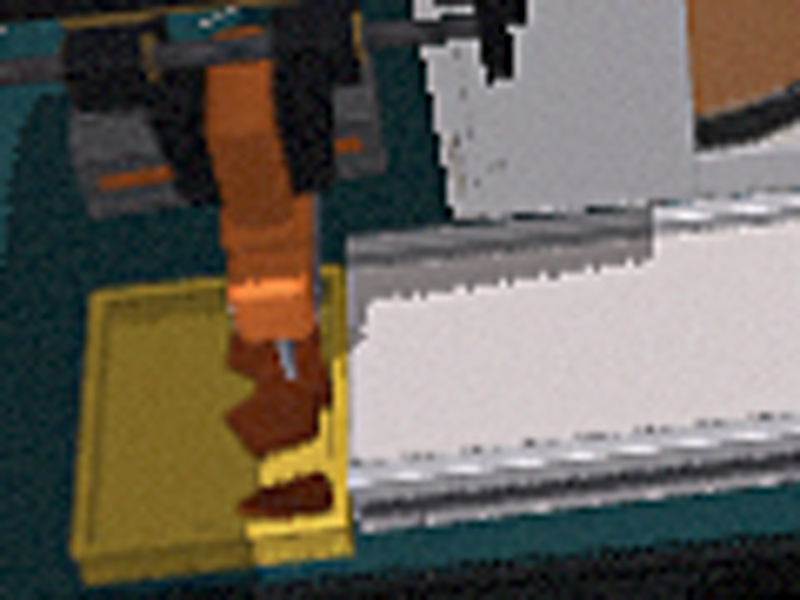

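The tile is clear and the shards lie in the tray. Now I'll turn back and go to the dock.

```bash
python3 -m crank '[{"claw":1,"tx":-15,"ty":5,"tz":0,"rx":0,"ry":0,"rz":-0.1},{"claw":1,"tx":-14,"ty":5,"tz":0,"rx":0,"ry":0,"rz":-0.14},{"claw":1,"tx":0,"ty":4,"tz":0,"rx":0,"ry":0,"rz":-0.14},{"claw":1,"tx":0,"ty":4,"tz":0,"rx":0,"ry":0,"rz":-0.14},{"claw":1,"tx":0,"ty":4,"tz":0,"rx":0,"ry":0,"rz":-0.14},{"claw":1,"tx":0,"ty":0,"tz":0,"rx":0,"ry":0,"rz":-0.14},{"claw":1,"tx":0,"ty":0,"tz":0,"rx":0,"ry":0,"rz":-0.14},{"claw":1,"tx":0,"ty":0,"tz":0,"rx":0,"ry":0,"rz":-0.14},{"claw":1,"tx":0,"ty":0,"tz":0,"rx":0,"ry":0,"rz":-0.14},{"claw":1,"tx":0,"ty":0,"tz":0,"rx":0,"ry":0,"rz":-0.14},{"claw":1,"tx":0,"ty":0,"tz":0,"rx":0,"ry":0,"rz":-0.14},{"claw":1,"tx":0,"ty":0,"tz":0,"rx":0,"ry":0,"rz":-0.02},{"claw":1,"tx":0,"ty":0,"tz":0,"rx":0,"ry":0,"rz":0},{"claw":1,"tx":0,"ty":0,"tz":0,"rx":0,"ry":0,"rz":0}]'
python3 - <<'E'
from h import *
s=monitor.state(); q=s["tool_rot"]; print(s["ee_pos"],q,2*np.arctan2(q[2],q[1])-np.pi/2)
for n in M:
    cv2.imwrite(f"pics/{n}5.png",eyes.capture(n)[:,:,::-1])
E
```

```text
clock: 15.35
ee_pos: [334.0, 278.6, 152.7]
tool_rot: [-0.0, 0.576, 0.818, -0.0]
ft_force: [0.0, -0.7, -3.0]
width: 0.247
gripper_force: 29.8
[333.96211112 278.61378605 152.7228276 ] [-2.68173658e-04  5.75823712e-01  8.17573714e-01 -4.50691242e-04] 0.34357353597846263
```

```bash
python3 -m crank '[{"claw":1,"tx":30,"ty":11,"tz":0,"rx":0,"ry":0,"rz":0},{"claw":1,"tx":40,"ty":14.5,"tz":0,"rx":0,"ry":0,"rz":0},{"claw":1,"tx":40,"ty":14.5,"tz":0,"rx":0,"ry":0,"rz":0},{"claw":1,"tx":30,"ty":11,"tz":0,"rx":0,"ry":0,"rz":0},{"claw":1,"tx":22.9,"ty":8.1,"tz":0,"rx":0,"ry":0,"rz":0},{"claw":1,"tx":0,"ty":0,"tz":0,"rx":0,"ry":0,"rz":0},{"claw":1,"tx":0,"ty":0,"tz":0,"rx":0,"ry":0,"rz":0},{"claw":1,"tx":0,"ty":0,"tz":0,"rx":0,"ry":0,"rz":0}]'
python3 - <<'E'
from h import *
s=monitor.state(); q=s["tool_rot"]; print(s["ee_pos"],s["ft_force"],2*np.arctan2(q[2],q[1])-np.pi/2)
E
```

```text
clock: 16.25
ee_pos: [495.8, 337.6, 152.7]
tool_rot: [-0.0, 0.577, 0.817, -0.001]
ft_force: [-1.2, -0.5, -3.1]
width: 0.252
gripper_force: 29.8
[495.82473084 337.5745702  152.74300016] [-1.16367515 -0.53282473 -3.12498815] 0.34170128218820905
```

```bash
python3 -m crank '[{"claw":1,"tx":1,"ty":0.2,"tz":-20,"rx":0,"ry":0,"rz":0},{"claw":1,"tx":0,"ty":0,"tz":-20,"rx":0,"ry":0,"rz":0},{"claw":1,"tx":0,"ty":0,"tz":-2,"rx":0,"ry":0,"rz":0},{"claw":1,"tx":0,"ty":0,"tz":-3,"rx":0,"ry":0,"rz":0},{"claw":1,"tx":0,"ty":0,"tz":-3,"rx":0,"ry":0,"rz":0},{"claw":1,"tx":0,"ty":0,"tz":-1,"rx":0,"ry":0,"rz":0},{"claw":1,"tx":0,"ty":0,"tz":0,"rx":0,"ry":0,"rz":0}]'
```

```text
clock: 16.95
ee_pos: [498.3, 338.2, 104.9]
tool_rot: [0.0, 0.577, 0.817, 0.0]
ft_force: [-0.1, -0.8, -3.3]
width: 0.249
gripper_force: 29.8
```

```bash
python3 -m crank '[{"claw":1,"tx":-1,"ty":-0.4,"tz":-4,"rx":0,"ry":0,"rz":0},{"claw":1,"tx":0,"ty":0,"tz":-5,"rx":0,"ry":0,"rz":0},{"claw":1,"tx":0,"ty":0,"tz":-5,"rx":0,"ry":0,"rz":0},{"claw":1,"tx":0,"ty":0,"tz":0,"rx":0,"ry":0,"rz":0},{"claw":1,"tx":0,"ty":0,"tz":0,"rx":0,"ry":0,"rz":0}]'; python3 -m crank '[{"claw":1,"tx":0,"ty":0,"tz":-1.5,"rx":0,"ry":0,"rz":0},{"claw":1,"tx":0,"ty":0,"tz":-0.5,"rx":0,"ry":0,"rz":0},{"claw":1,"tx":0,"ty":0,"tz":0,"rx":0,"ry":0,"rz":0}]'
```

```text
clock: 17.45
ee_pos: [496.9, 337.6, 89.9]
tool_rot: [-0.0, 0.577, 0.817, -0.0]
ft_force: [-0.5, 0.3, -2.7]
width: 0.249
gripper_force: 29.8
clock: 17.75
ee_pos: [497.1, 337.7, 88.3]
tool_rot: [0.0, 0.577, 0.817, 0.0]
ft_force: [0.2, 0.2, -2.4]
width: 0.249
gripper_force: 29.8
```

```bash
python3 -m crank '[{"claw":1,"tx":0,"ty":0,"tz":-0.5,"rx":0,"ry":0,"rz":0},{"claw":1,"tx":0,"ty":0,"tz":0,"rx":0,"ry":0,"rz":0}]'; python3 -m crank '[{"claw":1,"tx":0,"ty":0,"tz":-0.4,"rx":0,"ry":0,"rz":0},{"claw":1,"tx":0,"ty":0,"tz":0,"rx":0,"ry":0,"rz":0}]'
```

```text
clock: 17.95
ee_pos: [497.1, 337.7, 87.8]
tool_rot: [0.0, 0.577, 0.817, 0.0]
ft_force: [0.4, -0.1, -3.2]
width: 0.245
gripper_force: 29.8
clock: 18.15
ee_pos: [497.1, 337.7, 87.7]
tool_rot: [0.0, 0.577, 0.817, 0.0]
ft_force: [-0.7, -1.2, 1.2]
width: 0.245
gripper_force: 29.8
```

The head is standing on the dock (contact felt), so I'll release and withdraw.

```bash
python3 -m crank '[{"claw":0.4,"tx":0,"ty":0,"tz":0,"rx":0,"ry":0,"rz":0},{"claw":0.2,"tx":0,"ty":0,"tz":0,"rx":0,"ry":0,"rz":0},{"claw":0,"tx":0,"ty":0,"tz":0,"rx":0,"ry":0,"rz":0},{"claw":0,"tx":0,"ty":0,"tz":0,"rx":0,"ry":0,"rz":0},{"claw":0,"tx":0,"ty":0,"tz":0,"rx":0,"ry":0,"rz":0},{"claw":0,"tx":0,"ty":0,"tz":0,"rx":0,"ry":0,"rz":0},{"claw":0,"tx":0,"ty":0,"tz":0,"rx":0,"ry":0,"rz":0},{"claw":0,"tx":0,"ty":0,"tz":0,"rx":0,"ry":0,"rz":0}]'; python3 -m crank '[{"claw":0,"tx":0,"ty":0,"tz":20,"rx":0,"ry":0,"rz":0},{"claw":0,"tx":0,"ty":0,"tz":40,"rx":0,"ry":0,"rz":0},{"claw":0,"tx":0,"ty":0,"tz":30,"rx":0,"ry":0,"rz":0},{"claw":0,"tx":-40,"ty":-14,"tz":20,"rx":0,"ry":0,"rz":0},{"claw":0,"tx":-40,"ty":-14,"tz":20,"rx":0,"ry":0,"rz":0},{"claw":0,"tx":-40,"ty":-14,"tz":20,"rx":0,"ry":0,"rz":0},{"claw":0,"tx":-40,"ty":-14,"tz":20,"rx":0,"ry":0,"rz":0},{"claw":0,"tx":-2,"ty":-50,"tz":0,"rx":0,"ry":0,"rz":0},{"claw":0,"tx":-2,"ty":-50,"tz":0,"rx":0,"ry":0,"rz":0},{"claw":0,"tx":-2,"ty":-50,"tz":0,"rx":0,"ry":0,"rz":0},{"claw":0,"tx":-2,"ty":-50,"tz":0,"rx":0,"ry":0,"rz":0},{"claw":0,"tx":-2,"ty":-50,"tz":0,"rx":0,"ry":0,"rz":0},{"claw":0,"tx":-2,"ty":-50,"tz":0,"rx":0,"ry":0,"rz":0},{"claw":0,"tx":-2,"ty":-50,"tz":0,"rx":0,"ry":0,"rz":0},{"claw":0,"tx":-2,"ty":-50,"tz":0,"rx":0,"ry":0,"rz":0},{"claw":0,"tx":-2,"ty":-50,"tz":0,"rx":0,"ry":0,"rz":0},{"claw":0,"tx":-2,"ty":-50,"tz":0,"rx":0,"ry":0,"rz":0}]'
python3 - <<'E'
from h import *
scr=[box(26,90,34,62),box(22,48,62,114)]
for n in M:
    im=eyes.capture(n)[:,:,::-1].copy(); cv2.imwrite(f"pics/{n}6.png",im)
    d=eyes.outline_of(n,"scraper")
    print(n,"scr",[(round(x["p"],2),np.round(x["box"],1)) for x in d[:2]])
    if d: print(fit(scr,{n:d[0]["pixels"]},[499,335,.345]))
    h=cv2.inRange(cv2.cvtColor(im,cv2.COLOR_BGR2HSV),(0,100,20),(18,255,190))
    k,l,st,c=cv2.connectedComponentsWithStats(h)
    for i in range(1,k):
        if st[i,4]>12 and 180<c[i,0]<360 and 160<c[i,1]<290:
            w=backproj(n,[c[i]],8)[0]-[359,296.7,0]
            print(" brown",np.round(c[i]),st[i,4],"tray xy",np.round([w[0]*.958+w[1]*.286,-w[0]*.286+w[1]*.958]))
    for x in eyes.outline_of(n,"ferrule_box")[:1]+eyes.outline_of(n,"vial_a")[:2]: print(n,np.round(x["box"],1),round(x["p"],2))
E
```

```text
clock: 18.95
ee_pos: [497.1, 337.7, 87.4]
tool_rot: [-0.0, 0.577, 0.817, 0.0]
ft_force: [-0.1, -0.1, 0.5]
width: 0.951
gripper_force: 0.0
clock: 20.65
ee_pos: [316.4, -220.2, 257.8]
tool_rot: [0.001, 0.577, 0.817, -0.0]
ft_force: [1.3, 0.5, 0.3]
width: 0.999
gripper_force: 0.0
scene scr [(0.21, array([407.9, 213.8,  20.5,  35. ]))]
(array([4.99e+02, 3.35e+02, 3.45e-01]), np.float64(1.0))
scene [333.6 221.   34.2  40.8] 0.71
scene [391.9 208.3  17.4  39.8] 0.74
scene [408.4 213.8  20.4  32.5] 0.6
top scr [(0.64, array([207.9, 173.8,  38.5,  27.5])), (0.3, array([213. , 177.1,  54.8,  39.5]))]
(array([4.97554e+02, 3.36233e+02, 3.67000e-01]), np.float64(0.0973))
 brown [207. 169.] 588 tray xy [163.   6.]
 brown [215. 186.] 54 tray xy [120.  -2.]
 brown [235. 227.] 353 tray xy [ 16. -24.]
 brown [244. 251.] 133 tray xy [-41. -27.]
top [346.2 202.9  42.5  52.1] 0.84
top [426.3 195.4  21.4  19.5] 0.85
top [407.6 193.5  17.3  20. ] 0.63
```

```bash
python3 -m crank '[{"claw":0,"tx":-12,"ty":-50,"tz":0,"rx":0,"ry":0,"rz":-0.1},{"claw":0,"tx":-12,"ty":-50,"tz":0,"rx":0,"ry":0,"rz":-0.1},{"claw":0,"tx":-12,"ty":-50,"tz":0,"rx":0,"ry":0,"rz":-0.1},{"claw":0,"tx":-12,"ty":-50,"tz":0,"rx":0,"ry":0,"rz":-0.1},{"claw":0,"tx":-12,"ty":-50,"tz":0,"rx":0,"ry":0,"rz":-0.1},{"claw":0,"tx":-12,"ty":-50,"tz":0,"rx":0,"ry":0,"rz":-0.1},{"claw":0,"tx":0,"ty":0,"tz":0,"rx":0,"ry":0,"rz":0},{"claw":0,"tx":0,"ty":0,"tz":0,"rx":0,"ry":0,"rz":0}]'
python3 - <<'E'
from h import *
scr=[box(26,90,34,62),box(22,48,62,114)]
for n in M:
    im=eyes.capture(n)[:,:,::-1].copy(); cv2.imwrite(f"pics/{n}7.png",im)
    d=eyes.outline_of(n,"scraper")
    if d: print(n,d[0]["p"],np.round(d[0]["box"],1),fit(scr,{n:d[0]["pixels"]},[499,335,.345]))
    print("shards",[(round(x["p"],2),np.round(x["box"],1),x["pixels"].sum()) for x in eyes.outline_of(n,"shard_1")])
    h=cv2.inRange(cv2.cvtColor(im,cv2.COLOR_BGR2HSV),(0,100,20),(18,255,190))
    k,l,st,c=cv2.connectedComponentsWithStats(h)
    for i in range(1,k):
        if st[i,4]>6 and 180<c[i,0]<360 and 190<c[i,1]<290:
            uv=np.argwhere(l==i)[:,::-1]
            r=[]
            for z in(5,20):
                w=backproj(n,uv,z)-[359,296.7,0]
                a=w[:,0]*.958+w[:,1]*.286; b=-w[:,0]*.286+w[:,1]*.958
                r+=[np.round([a.min(),a.max(),b.min(),b.max()])]
            print(" brown",np.round(c[i]),st[i,4],"tray x,y ranges z5",r[0],"z20",r[1])
    # tile: any brown inside
    print("expected tray-y of board end -49")
E
```

```text
clock: 21.85
ee_pos: [247.7, -508.9, 256.7]
tool_rot: [-0.001, 0.792, 0.61, 0.0]
ft_force: [-0.2, 0.4, -0.9]
width: 1.001
gripper_force: 0.0
scene 0.73 [223.9 171.1  37.7  32.5] (array([4.96187e+02, 3.34899e+02, 3.33000e-01]), np.float64(0.1065))
shards [(0.62, array([230.4, 235.1,  15.7,   7.8]), np.int64(62)), (0.55, array([231.2, 220.5,  10.6,  10.6]), np.int64(64)), (0.45, array([232.2, 245.4,  11.3,   8.9]), np.int64(62))]
 brown [224. 194.] 89 tray x,y ranges z5 [123. 139. -53.  48.] z20 [108. 124. -55.  44.]
 brown [231. 227.] 244 tray x,y ranges z5 [-15.  48. -40.  -3.] z20 [-27.  35. -42.  -7.]
 brown [233. 244.] 64 tray x,y ranges z5 [-45. -28. -40. -10.] z20 [-56. -40. -42. -13.]
expected tray-y of board end -49
top 0.71 [209.3 172.5  41.8  27.4] (array([4.97824e+02, 3.34019e+02, 3.30000e-01]), np.float64(0.0898))
shards [(0.49, array([237.9, 230.1,  12.9,  15.2]), np.int64(153)), (0.46, array([231.5, 219.9,  25.4,  12.2]), np.int64(140))]
 brown [235. 227.] 351 tray x,y ranges z5 [-14.  48. -40.  -4.] z20 [-16.  46. -43.  -7.]
 brown [244. 251.] 134 tray x,y ranges z5 [-53. -26. -41. -10.] z20 [-55. -28. -44. -13.]
expected tray-y of board end -49
```

Run:
```python
import cv2,numpy as np
for n,(r0,r1,c0,c1) in(("top",(214,242,222,252)),("scene",(212,252,220,244))):
    im=cv2.imread(f"pics/{n}7.png"); h=cv2.cvtColor(im,cv2.COLOR_BGR2HSV); m=cv2.inRange(h,(0,100,20),(18,255,190))
    print(n)
    for r in range(r0,r1): print("".join(f"{h[r,c,2]//3:3d}" if m[r,c] else "  ." for c in range(c0,c1)))
for n in("top","scene"):
    h=cv2.cvtColor(cv2.imread(f"pics/{n}2.png"),cv2.COLOR_BGR2HSV); m=cv2.inRange(h,(0,100,20),(18,255,190))
    k,l,st,c=cv2.connectedComponentsWithStats(m); print(n,[(st[i,4],np.round(c[i])) for i in range(1,k) if st[i,4]>30 and 250<c[i,0]<320 and 190<c[i,1]<250])
```

```text
top
  .  .  .  .  .  .  .  .  . 46 42 44  .  .  .  .  .  .  .  .  .  .  .  .  .  .  .  .  .  .
  .  .  .  .  .  .  .  . 44 39 38 39 39 38 39 40 43  .  .  .  .  .  .  .  .  .  .  .  .  .
  .  .  .  .  .  . 46 40 39 39 38 39 39 38 36 36 36 38  .  .  .  .  .  .  .  .  .  .  .  .
  .  .  .  .  . 44 39 38 38 39 39 39 39 38 36 37 36 35  .  .  .  .  .  .  .  .  .  .  .  .
  .  .  .  . 41 39 39 38 39 39 39 39 39 39 36 37 36 34  .  .  .  .  .  .  .  .  .  .  .  .
  .  .  .  . 38 38 39 39 39 39 39 39 39 39 35 35 35 34  .  .  .  .  .  .  .  .  .  .  .  .
  .  .  .  . 37 38 39 39 39 39 39 38 38 38 35 35 36 35 32  .  .  .  .  .  .  .  .  .  .  .
  .  .  .  . 38 38 39 39 39 39 39 37 40 40 43 44 47 46 39  .  .  .  .  .  .  .  .  .  .  .
  .  .  .  . 40 38 39 39 39 39 39 40 47 49 48 49 49 49 46 44  .  .  .  .  .  .  .  .  .  .
  .  .  .  . 42 38 38 39 39 39 39 45 49 49 49 49 49 48 43 37  .  .  .  .  .  .  .  .  .  .
  .  .  .  . 43 38 38 38 38 39 39 44 49 50 49 48 47 44 41 40 43  .  .  .  .  .  .  .  .  .
  .  .  .  .  . 41 41 39 39 39 38 47 50 50 48 45 41 41 41 40 37  .  .  .  .  .  .  .  .  .
  . 
[... 3992 characters left out ...]
21 23  .  .  .  .  .
  .  .  .  .  .  .  .  .  . 37 30 31 33 32  .  .  .  .  .  .  .  .  .  .
  .  .  .  .  .  .  .  .  .  .  .  .  .  .  .  .  .  .  .  .  .  .  .  .
  .  .  .  .  .  .  .  .  .  .  .  .  .  .  .  .  .  .  .  .  .  .  .  .
  .  .  .  .  .  .  .  .  .  .  .  .  .  .  .  .  .  .  .  .  .  .  .  .
  .  .  .  .  .  .  .  .  .  .  .  .  .  .  .  .  .  .  .  .  .  .  .  .
top [(np.int32(122), array([293., 205.])), (np.int32(139), array([270., 211.])), (np.int32(128), array([300., 226.])), (np.int32(121), array([276., 232.]))]
scene [(np.int32(96), array([287., 212.])), (np.int32(104), array([266., 213.])), (np.int32(108), array([290., 226.])), (np.int32(109), array([268., 229.]))]
```

The large patch holds three overlapping shards (351 px, about 127 px each) and the smaller patch is the fourth. All are inside the tray walls, and the scraper is back in its dock.

```bash
python3 -c "
from plant import ticket; print(ticket.job_done())"
```

```text
the job is handed in; nothing more can be done
None
```

Job handed in at about 22 s: all four shards are in the sharps tray (counted from pixel areas, since three overlap), the scraper stands in its dock with its blade in the slot, the parts box and vials read as unmoved, and the small jar was never approached but not re-measured.

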